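# Set the coffee grinder to its preset grind and open the bean gate

## Task

Get the coffee grinder ready for use: with the bean gate still shut, swing the red-knobbed grind lever until its white pointer lines up with the orange preset tab on the dial. Then pull the blue hopper gate all the way out to its stop so that the beans can drop. Let go of both and leave the lever on its mark; do not disturb the dose cup, the mug or the two canisters.

Things in the scene. Friction and masses are not known exactly. Their poses are not given: they have to be found in the camera images.
- grinder: Fixed coffee grinder, steel housing from x = -125 to 110, y = -190 to 160 (mm, own frame), origin on the counter beneath. -x is its front (towards the robot). Flat deck at z = 130. Round hopper full of brown beans, 118 mm across, axis at (45, 85), top at z = 219. Lever hinge at (30, -75); gate fin at (-35, 85) when shut. Cup tray and chute on its +y side out to y = 265, below the deck.
- grind_lever (a joint): Angle of the grind lever about a vertical hinge (rad), range -0.9 to 0.9. At 0 the arm points along the grinder's -x; growing values turn it counter-clockwise seen from above (its knob moves to the grinder's -y). Stays where it is left, by friction of about 3 to 4 N at the knob.
- lever_hinge (a point): Point on the lever's vertical hinge axis, 148 mm above the counter. Its axes turn with the lever; the arm runs along its -x.
- lever_grip (a point): Centre of the top of the lever's red upright round knob, 20 mm diameter, 48 mm tall, 80 mm from the hinge axis; its top is 196 mm above the counter, its foot (on the 16 mm wide aluminium arm) 148 mm. Axes as lever_hinge.
- lever_pointer (a point): Tip of the lever's white pointer, 106 mm from the hinge axis, 144 mm above the counter, beyond the knob. Its -x axis points outward along the lever.
- preset_tab (a joint): Angle of the orange preset tab about the same axis and with the same zero and sense as grind_lever: the lever is lined up when both read the same. It is different each time and cannot be moved by the robot (nothing touches it).
- tab_mark (a point): Inner end of the orange preset tab (a flat tab 26 x 12 mm lying radially on the black arc of the dial), 112 mm from the lever's hinge axis, 136 mm above the counter. Its -x axis points outward, away from the hinge axis.
- hopper_gate (a joint): Travel of the hopper gate (m): 0 pushed in (shut), 0.06 pulled fully out to its end stop (open). Slides along the grinder's -x, towards its front, against about 2 N of friction; stays where it is left.
- gate_grip (a point): Centre of the top of the gate's blue upright fin, 40 mm long (grinder x), 14 mm thick (grinder y), 44 mm tall from 137 to 181 mm above the counter. It moves with the gate; its axes are the grinder's.
- canister_a: Loose steel storage canister, 94 mm diameter, 124 mm tall, standing to the right of the grinder. Origin: centre of its underside. Bystander.
- canister_b: A second canister like canister_a. Bystander.
- mug: Loose blue ceramic mug, 80 mm diameter, 92 mm tall, standing to the left of the grinder. Origin: centre of its underside. Bystander.
- dose_cup: Loose aluminium cup, 58 mm diameter, 55 mm tall, on the grinder's cup tray under the chute. Origin: centre of its underside. Bystander.

How it is judged (in metres and radians):
On the way, in this order (a step that is already met when the one before it is completed fails the run):
1. the lever is lined up with the orange tab (within 0.06 rad) while the gate is still shut (less than 25 mm out) (angle between the x axis of lever_pointer and the x axis of tab_mark, either way round below 0.06 rad and value of joint hopper_gate below 0.025 m), for 0.2 s.
2. the gate is pulled out to its stop (at least 55 of 60 mm) (value of joint hopper_gate above 0.055 m), for 0.2 s.
At the end, for the whole second after the job is handed in: The lever points at the orange tab within 0.06 rad (about 6 mm at the pointer) and is at rest, and the gate is out to its stop (at least 55 of 60 mm) (angle between the x axis of lever_pointer and the x axis of tab_mark, either way round below 0.06 rad and value of joint hopper_gate above 0.055 m and velocity of joint grind_lever between -0.05 and 0.05 rad/s); the robot touches nothing.
It fails at once if canister a moved more than 25 mm or tipped (distance of canister_a from where it was at the start of the episode above 0.025 m or angle between canister_a's own z axis and vertical above 0.35 rad).
It fails at once if canister b moved more than 25 mm or tipped (distance of canister_b from where it was at the start of the episode above 0.025 m or angle between canister_b's own z axis and vertical above 0.35 rad).
It fails at once if mug moved more than 25 mm or tipped (distance of mug from where it was at the start of the episode above 0.025 m or angle between mug's own z axis and vertical above 0.35 rad).
It fails at once if dose cup moved more than 25 mm or tipped (distance of dose_cup from where it was at the start of the episode above 0.025 m or angle between dose_cup's own z axis and vertical above 0.35 rad).
It also fails if it takes over 48 s, if anything falls off the work surface, if the arm or the gripper's body presses on something with over 40 N, if the wrist force passes 120 N, or if a joint passes its speed limit or range.

## Robot

A 6-joint arm with a two-finger parallel gripper is mounted at the origin on the work surface. World frame = base frame: x ahead of the robot, y to its left, z up, the work surface at z = 0. Lengths are in mm, angles in degrees, forces in N, time in s.
With the tool pointing down it reaches from about 350 to 850 mm from the base axis. Payload 8.1 kg.
Tool frame: the origin (TCP) lies on the centre line of the jaws, within the pads' length; the fingertips stand 19 mm ahead of it and the grasp point (between the pads) is the TCP (r.tip_reach is the z of the fingertips in the tool frame, in mm); z points along the fingers, y is the line along which they close (so a half turn about z gives the same grasp; the last joint's range is limited). The gripper opens to 85 mm and grips with 20 to 120 N. Pads are 22 mm wide; open, the fingers measure 114 mm over their backs; the gripper's body (76 mm by 85 mm) begins 54 mm behind the grasp point. The pads swing forward as they close: fully open they stand 13 mm farther back than shut.
Start: joints at [-74.565, 7.471, 85.268, -0, 87.261, -4.893], TCP at [208.462, -562.627, 250.292] pointing down, gripper open.
Joint ranges: [-169.43, 169.43], [-51.17, 129.36], [1.28, 143.12], [-76.62, 256.62], [0, 156.53], [-152.29, 152.29]. Speed limits (degrees/s): [136.94, 136.94, 159.86, 180, 180, 180].

## Interface

Orientations are given as [roll, pitch, yaw] about the fixed x, y, z axes, in that order (R = Rz(yaw) Ry(pitch) Rx(roll)).
In Python, from bench import r gives the robot as it stands. The module is installed in compiled form; this text tells all that it offers.
- The arm moves only by the shell command python3 -m handwheel 'ROWS' [FORCE]. ROWS is JSON, a list of rows, each a list of 7 numbers: the shift along the tool's x, y, z in m, then the turn, a rotation vector about the tool's x, y, z in degrees, then the finger opening in m, from 0 to 0.0854. In form: [[tx, ty, tz, ax, ay, az, claw], ...]. A call has 1 to 8 rows; each row shifts and turns the commanded pose from where the row before left it, along the tool's axes as they then stand; what a row does not reach is not made up. A row lasts 1/12 s, in which the tool goes at most 41.7 mm and 7.16 degrees, less where a joint would pass 70% of its speed; a pose out of reach is approached as far as the arm can. A call with a gripper value outside its range is refused whole. The fingers move at their own pace and stop on an object; FORCE is the grip in N (left out, the last holds). Time passes only in rows, so rows that do not move let the fingers close. It gives the time, the measured TCP pose, the force, the opening and the grip force at its end, in the units of the state.
- r.sense(): the state, without advancing time (a new reading comes with each control period).
- r.snapshot(name): name is "side" or "top"; returns (picture, depth): 420x560x3 uint8, blue, green, red; 420x560 float32, mm along the optical axis (not along the pixel's ray), 0 where there is no reading.
- r.calibration(name): a dict with "vfov" (degrees; the focal length in pixels is half the picture's height over the tangent of half this angle, whatever the lens; pixels are square), "cx", "cy" (the principal point, pixels), "rvec" (rotation vector, rad) and "tvec" (3), from world to camera coordinates, as OpenCV has them. Camera axes: x right, y down, z forward; pixel columns grow to the right and rows downward; lengths in mm; the calibration is good to about 2 mm. A picture is of the moment at which its call begins. calibration takes no time and is no camera call.
- r.hand_in(): hands the job in; it is judged then, once.
The state is a dict: "time": time; "joint_pos": joint angles; "qd": joint speeds; "joint_efforts": joint torques, N m; "tool_pos": TCP position; "tcp_rot": TCP orientation; "ft_force": force on the tool from outside, world axes, zero at the start; "wrist_torque": the same for the moment, N m; "finger_gap": finger opening in mm; "grip_force": force on a finger pad.
Only numpy, scipy, OpenCV 4.12 (cv2) and the standard library are available. Lean on these libraries where they do the work, as an engineer would, in place of code of your own. Each camera call takes 0.05 s, during which the arm holds its last target. There are 200 camera calls.

## Working session

There is one attempt and no reset: what is moved stays moved. The work goes in short steps, Python scripts to look and compute and a shell command to move; the robot and the scene stay as the last step left them, time stands still between calls to the robot, and variables do not carry over. Pictures are saved under pics/ and viewed, at most 10 in all, crops included, and the job is handed in when it is done.

```bash
mkdir -p pics
cat > h.py <<'E'
import numpy as np, cv2
from bench import r
def cal(n):
    c=r.calibration(n); f=210/np.tan(np.radians(c["vfov"])/2)
    K=np.array([[f,0,c["cx"]],[0,f,c["cy"]],[0,0,1]]); R=cv2.Rodrigues(np.array(c["rvec"],float))[0]
    return K,R,np.array(c["tvec"],float).reshape(3)
def px(n,u,v,d):
    K,R,t=cal(n); return R.T@(np.linalg.inv(K)@[u,v,1]*d-t)
def onz(n,u,v,z):
    K,R,t=cal(n); o=-R.T@t; w=R.T@np.linalg.inv(K)@[u,v,1]; return o+w*(z-o[2])/w[2]
def proj(n,p):
    K,R,t=cal(n); q=K@(R@np.array(p)+t); return q[:2]/q[2]
E
python3 - <<'E'
from h import *
for n in("top","side"):
    p,d=r.snapshot(n); cv2.imwrite(f"pics/{n}0.png",p); np.save(f"{n}0.npy",d); print(r.calibration(n))
s=r.sense();print(s)
E
```

```text
{'vfov': 54.028489269399664, 'cx': 275.02652437823684, 'cy': 211.0842739565815, 'rvec': array([ 2.13325105, -2.14659314,  0.21386801]), 'tvec': array([  19.26044853,  568.40364334, 1170.19974962])}
{'vfov': 55.368159414659885, 'cx': 283.8198909635235, 'cy': 213.05077804248208, 'rvec': array([ 0.93381998, -2.30201521,  1.29198157]), 'tvec': array([429.0348383 , 315.48944253, 874.49254929])}
{'time': 0.1, 'joint_pos': array([-7.45645892e+01,  7.51128314e+00,  8.53236254e+01,  4.39322039e-04,
        8.72619035e+01, -4.89341133e+00]), 'qd': array([ 0.08583911, -0.10165682, -0.08774663,  0.07057118, -0.03272738,
       -0.000507  ]), 'joint_efforts': array([ 1.50933389e-03, -5.70952463e+01, -5.01942551e+01, -1.20772775e-04,
        8.18010187e-03,  3.76033847e-05]), 'tool_pos': array([ 208.33930002, -562.16797708,  249.33845925]), 'tcp_rot': array([-1.79903578e+02, -8.69548386e-03,  2.03287934e+01]), 'ft_force': array([0.26040404, 0.23858443, 0.56339029]), 'wrist_torque': array([ 0.02248317,  0.03213421, -0.03862379]), 'grip_force': 0.0, 'finger_gap': 85.41202884790688}
```

View pics/top0.png

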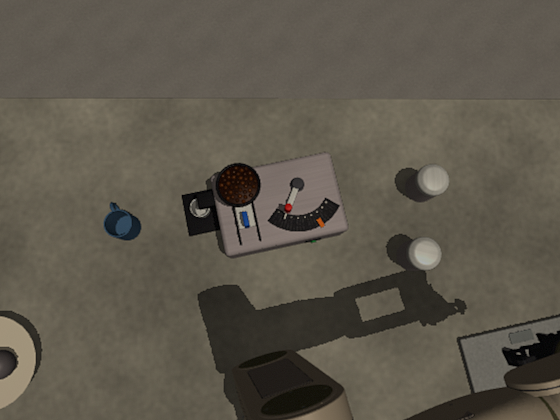

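View pics/side0.png

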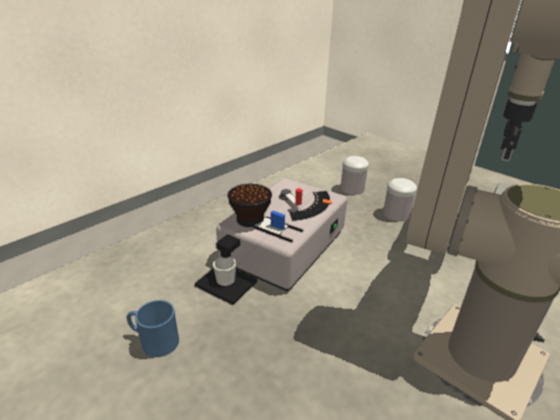

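The top view shows the hopper at (238,185), gate fin at (245,218), lever hinge at (297,185), red knob at (288,208) and orange tab at (321,223). In the side view the fin is at (278,220), the knob at (299,196) and the tab at (326,201). I'll enlarge both.

Run:
```python
import cv2
a=cv2.imread("pics/top0.png")[165:265,200:360];cv2.imwrite("pics/topc.png",cv2.resize(a,None,fx=5,fy=5,interpolation=cv2.INTER_CUBIC))
a=cv2.imread("pics/side0.png")[175:250,230:350];cv2.imwrite("pics/sidec.png",cv2.resize(a,None,fx=6,fy=6,interpolation=cv2.INTER_CUBIC))
```

```text
(no output)
```

View pics/topc.png

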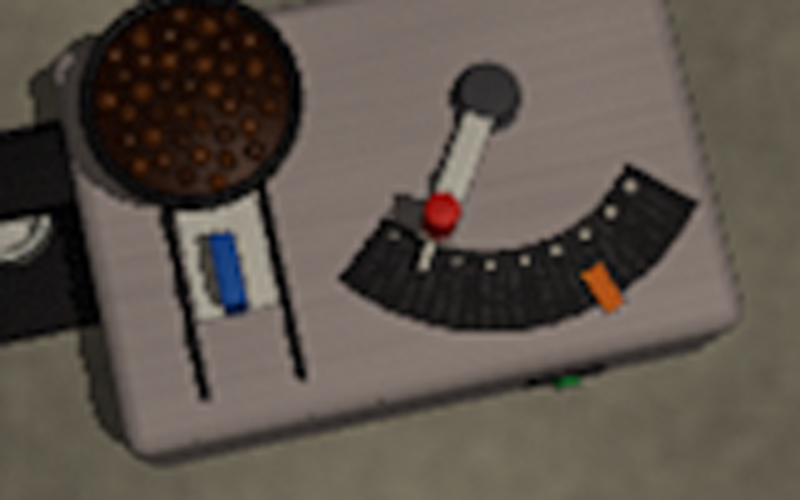

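View pics/sidec.png

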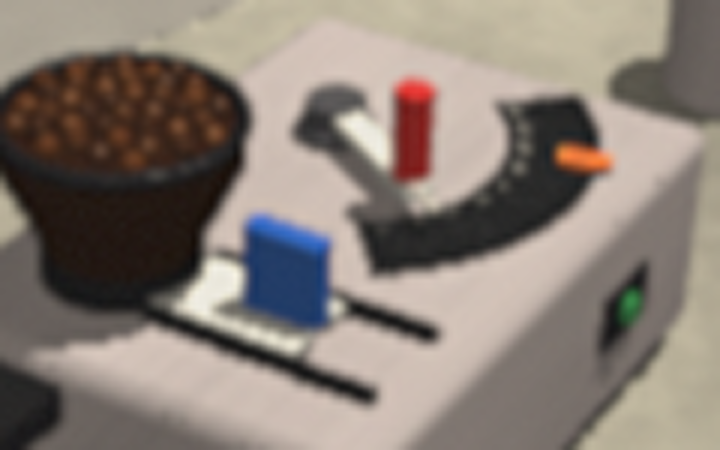

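The crops show, in the top crop: knob (442,213), pointer tip (424,269), tab from (592,267) to (615,308), hinge (486,93), fin top (228,272). In the side crop: knob top (415,91), fin top (289,230), hinge cap (335,100), tab (583,158).

Run:
```python
from h import *
T=lambda x,y:np.array([200+(x+.5)/5-.5,165+(y+.5)/5-.5])
S=lambda x,y:np.array([230+(x+.5)/6-.5,175+(y+.5)/6-.5])
Pm=lambda n:(lambda k,R,t:k@np.c_[R,t])(*cal(n))
dt=np.load("top0.npy");ds=np.load("side0.npy")
for n,a,b in(("knob",T(442,213),S(415,91)),("fin",T(228,272),S(289,230)),("tab",T(603,287),S(583,158)),("hinge",T(486,93),S(335,100))):
    X=cv2.triangulatePoints(Pm("top"),Pm("side"),a,b)[:,0];X=X[:3]/X[3]
    i,j=np.rint(a).astype(int);k,l=np.rint(b).astype(int)
    print(n,X.round(1),(proj("top",X)-a).round(1),(proj("side",X)-b).round(1),"depth",px("top",*a,dt[j,i]).round(1),px("side",*b,ds[l,k]).round(1))
h=onz("top",*T(486,93),156)
for n,a,z in(("pointer",T(424,269),144),("tabin",T(592,267),136),("tabout",T(615,308),136),("tabc",T(603,287),136),("knob",T(442,213),196),("railL",T(168,212),135),("railL2",T(205,398),135),("railR",T(266,190),135),("railR2",T(301,378),135)):
    p=onz("top",*a,z);v=p-h;print(n,p.round(1),"from hinge",np.hypot(*v[:2]).round(1),np.degrees(np.arctan2(v[1],v[0])).round(1))
print("hinge",h.round(1),"fin",onz("top",*T(228,272),181).round(1))
# deck corners / canisters / hopper via depth cloud
v,u=np.mgrid[0:420,0:560];K,R,t=cal("top")
P=(np.stack([(u-K[0,2])/K[0,0]*dt,(v-K[1,2])/K[1,1]*dt,dt],-1)-t)@R
m=(abs(P[...,2]-130)<6)&(u>200)&(u<360)&(v>140)&(v<270)
c,sz,an=cv2.minAreaRect(P[m][:,:2].astype(np.float32));print("deck",c,sz,an)
```

```text
knob [553.5 -14.4 194.2] [-0.1 -0.2] [0.2 0. ] depth [552.4 -14.6 197.8] [552.2 -12.  195.8]
fin [524.8  97.7 181. ] [-0.1 -0.1] [0.2 0. ] depth [524.2  97.3 182.4] [526.1  97.  180.2]
tab [ 522.6 -106.1  134.5] [-0. -0.] [0. 0.] depth [ 522.3 -106.   135.8] [ 521.1 -103.8  136.1]
hinge [628.8 -42.4 149.1] [-0.1 -0.1] [0.1 0. ] depth [629.  -42.6 147.5] [628.1 -41.2 149.9]
pointer [531.5  -7.4 144. ] from hinge 101.5 160.1
tabin [ 533.4 -100.2  136. ] from hinge 110.1 -148.1
tabout [ 510.6 -112.2  136. ] from hinge 135.9 -148.9
tabc [ 522.3 -105.9  136. ] from hinge 122.7 -148.6
knob [552.7 -14.7 196. ] from hinge 79.1 159.8
railL [565.3 132.8 135. ] from hinge 185.3 109.4
railL2 [462.7 111.8 135. ] from hinge 225.0 136.9
railR [577.4  78.9 135. ] from hinge 130.6 112.3
railR2 [473.3  59.8 135. ] from hinge 184.3 146.5
hinge [626.9 -42.  156. ] fin [524.4  97.4 181. ]
deck (574.8790893554688, 26.085830688476562) (231.58221435546875, 386.10699462890625) 12.060738563537598
```

Both views agree with the given sizes: knob at (553,-14.5,195), 79 mm from the hinge at (628.5,-42), and fin at (524.6,97.5,181). The lever points at 160° and the tab at 211.4°, so the turn is about +51° counter-clockwise. I'll move above the knob.

```bash
python3 -m handwheel '[[0.0321,-0.0246,0,0,0,0,0.06],[0.0321,-0.0246,0,0,0,0,0.06],[0.0321,-0.0246,0,0,0,0,0.06],[0.0321,-0.0246,0,0,0,0,0.06],[0.0321,-0.0246,0,0,0,0,0.06],[0.0321,-0.0246,0,0,0,0,0.06],[0.0321,-0.0246,0,0,0,0,0.06],[0.0321,-0.0246,0,0,0,0,0.06]]' 40; python3 -m handwheel '[[0.0321,-0.0246,0,0,0,0,0.06],[0.0321,-0.0246,0,0,0,0,0.06],[0.0321,-0.0246,0,0,0,0,0.06],[0.0321,-0.0246,0,0,0,0,0.06],[0.0321,-0.0246,0,0,0,0,0.06],[0.0321,-0.0246,0,0,0,0,0.06],[0.0321,-0.0246,0,0,0,0,0.06],[0.0321,-0.0246,0,0,0,0,0.06]]'; python3 -m handwheel '[[0,0,0,0,0,6.7,0.06],[0,0,0,0,0,6.7,0.06],[0,0,0,0,0,6.7,0.06],[0,0,0,0,0,6.7,0.06],[0,0,0,0,0,6.7,0.06],[0,0,0,0,0,6.7,0.06],[0,0,0,0,0,0,0.06],[0,0,0,0,0,0,0.06]]'
```

```text
time: 0.77
tool_pos: [381.3, -286.9, 250.0]
tcp_rot: [-180.0, 0.0, 20.3]
ft_force: [1.9, 0.0, 0.5]
finger_gap: 60.0
grip_force: 0.0
time: 1.43
tool_pos: [553.8, -13.0, 249.9]
tcp_rot: [-180.0, 0.0, 20.3]
ft_force: [0.7, -1.2, -0.4]
finger_gap: 60.2
grip_force: 0.0
time: 2.1
tool_pos: [553.1, -15.1, 249.9]
tcp_rot: [180.0, 0.0, -19.7]
ft_force: [0.0, 0.2, 0.4]
finger_gap: 59.9
grip_force: 0.0
```

```bash
python3 -m handwheel '[[0,0,0.02,0,0,0,0.06],[0,0,0.02,0,0,0,0.06],[0,0,0.015,0,0,0,0.06],[0,0,0.015,0,0,0,0.06],[0,0,0,0,0,0,0.06]]'; python3 -m handwheel '[[0,0,0,0,0,0,0.015],[0,0,0,0,0,0,0.015],[0,0,0,0,0,0,0.015],[0,0,0,0,0,0,0.015],[0,0,0,0,0,0,0.015],[0,0,0,0,0,0,0.015],[0,0,0,0,0,0,0.015],[0,0,0,0,0,0,0.015]]' 30
python3 - <<'E'
from h import *
p,d=r.snapshot("side");cv2.imwrite("pics/s1.png",cv2.resize(p[120:270,200:400],None,fx=4,fy=4,interpolation=cv2.INTER_CUBIC))
E
```

```text
time: 2.52
tool_pos: [551.1, -14.9, 176.4]
tcp_rot: [179.9, 0.3, -19.7]
ft_force: [-1.2, 0.7, -1.1]
finger_gap: 60.0
grip_force: 0.0
time: 3.18
tool_pos: [554.1, -15.0, 181.9]
tcp_rot: [-180.0, -0.1, -19.8]
ft_force: [-1.1, 0.9, 6.0]
finger_gap: 19.0
grip_force: 29.4
```

View pics/s1.png

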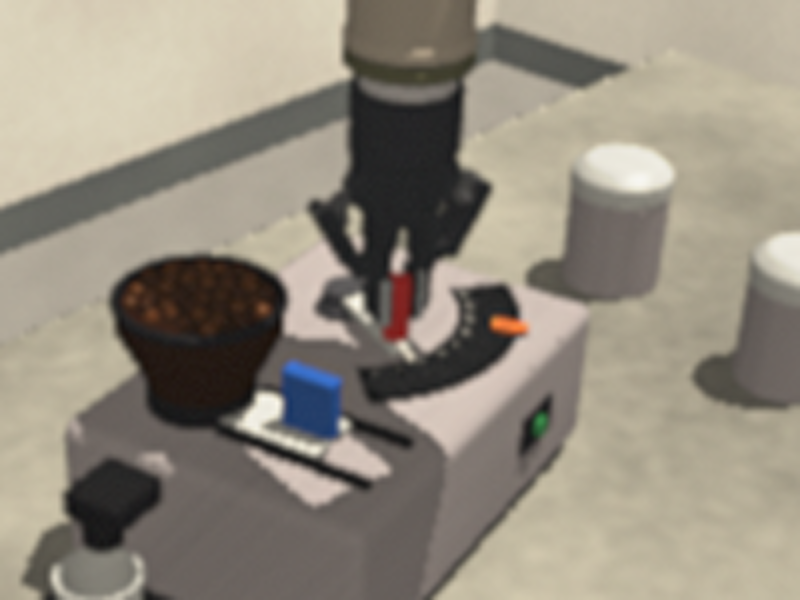

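The side view shows both fingers around the red knob at crop (400,305), with the lever unmoved and the gate still shut. Now I'll swing it along the arc.

```bash
python3 -m handwheel '[[0.0002,0.0056,0,0,0,-4,0.015],[0.0002,0.0056,0,0,0,-4,0.015],[0.0002,0.0056,0,0,0,-4,0.015],[0.0002,0.0056,0,0,0,-4,0.015],[0.0002,0.0056,0,0,0,-4,0.015],[0.0002,0.0056,0,0,0,-4,0.015]]';python3 -m handwheel '[[0.0002,0.0056,0,0,0,-4,0.015],[0.0002,0.0056,0,0,0,-4,0.015],[0.0002,0.0056,0,0,0,-4,0.015],[0.0002,0.0056,0,0,0,-4,0.015],[0.0002,0.0056,0,0,0,-4,0.015],[0.0002,0.0056,0,0,0,-4,0.015],[0,0,0,0,0,0,0.015],[0,0,0,0,0,0,0.015]]'
python3 - <<'E'
from h import *
p,d=r.snapshot("top");cv2.imwrite("pics/t2.png",cv2.resize(p[165:265,200:360],None,fx=5,fy=5,interpolation=cv2.INTER_CUBIC))
s=r.sense();v=s["tool_pos"][:2]-np.array([628.5,-42.2]);print(s["tool_pos"],s["tcp_rot"],np.hypot(*v),np.degrees(np.arctan2(v[1],v[0]))%360)
E
```

```text
time: 3.73
tool_pos: [549.5, -47.8, 181.9]
tcp_rot: [-180.0, -0.1, 4.4]
ft_force: [-0.7, 3.4, 6.7]
finger_gap: 19.2
grip_force: 29.6
time: 4.4
tool_pos: [559.0, -80.4, 181.9]
tcp_rot: [179.9, -0.1, 28.2]
ft_force: [-0.8, 0.3, 5.7]
finger_gap: 18.8
grip_force: 29.6
[559.04124109 -80.39822378 181.93827057] [ 1.79912483e+02 -1.21292651e-01  2.81656121e+01] 79.26930987728079 208.80820113655255
```

```bash
python3 -m handwheel '[[0.0001,0.0038,0,0,0,-2.7,0.015],[0,0,0,0,0,0,0.015],[0,0,0,0,0,0,0.015],[0,0,0,0,0,0,0.06],[0,0,0,0,0,0,0.06],[0,0,0,0,0,0,0.06],[0,0,0,0,0,0,0.06]]';python3 -m handwheel '[[0,0,-0.02,0,0,0,0.06],[0,0,-0.03,0,0,0,0.06],[0,0,-0.03,0,0,0,0.06],[-0.04,0,0,0,0,0,0.06],[-0.04,0,0,0,0,0,0.06],[-0.04,0,0,0,0,0,0.06],[-0.04,0,0,0,0,0,0.06],[0,0,0,0,0,0,0.06]]'
python3 - <<'E'
from h import *
p,d=r.snapshot("top");cv2.imwrite("pics/t3.png",cv2.resize(p[165:265,200:360],None,fx=5,fy=5,interpolation=cv2.INTER_CUBIC))
E
```

```text
time: 5.03
tool_pos: [559.8, -83.6, 180.1]
tcp_rot: [-180.0, 0.0, 30.8]
ft_force: [0.4, 0.7, 0.5]
finger_gap: 59.7
grip_force: 0.0
time: 5.7
tool_pos: [418.0, -168.2, 259.8]
tcp_rot: [-180.0, 0.2, 30.6]
ft_force: [-0.1, -0.6, -0.5]
finger_gap: 59.9
grip_force: 0.0
```

View pics/t3.png

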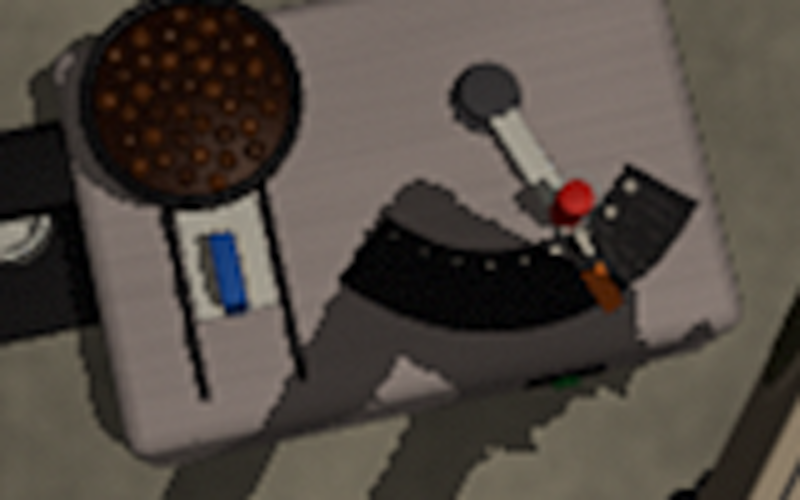

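The lever now lies along the orange tab: knob at (574,201), pointer tip at about (590,257), tab inner end at (592,267). I'll compute the angles.

Run:
```python
from h import *
T=lambda x,y:np.array([200+(x+.5)/5-.5,165+(y+.5)/5-.5])
for hz in(149,156):
  h=onz("top",*T(486,93),hz)
  for n,a,z in(("pointer",T(590,257),144),("tabc",T(603,287),136),("tabin",T(592,267),136),("knob",T(574,201),196)):
    p=onz("top",*a,z);v=p-h;print(hz,n,p.round(1),np.hypot(*v[:2]).round(1),(np.degrees(np.arctan2(v[1],v[0]))%360).round(1))
s=r.sense();v=np.array([559.8,-83.6])-[628.5,-42.2];print(np.degrees(np.arctan2(v[1],v[0]))%360)
# joint circle fit check: hinge from knob & gripping poses
A=np.array([[554.1,-15.0],[549.5,-47.8],[559.0,-80.4]]);M=2*(A[1:]-A[0]);b=(A[1:]**2).sum(1)-(A[0]**2).sum();print("circle",np.linalg.solve(M,b))
# colour angle of tab with sub-pixel centroid in the first picture
p=cv2.imread("pics/top0.png").astype(int);m=(p[...,2]>140)&(p[...,1]>50)&(p[...,1]<130)&(p[...,0]<70);m[:,:310]=0;m[:,335:]=0
y,x=np.nonzero(m);q=onz("top",x.mean(),y.mean(),136);print("tab centroid",len(x),q)
for hh in([628.5,-42.2],[627.5,-42.2]):
  v=q[:2]-hh;print(np.hypot(*v),np.degrees(np.arctan2(v[1],v[0]))%360)
```

```text
149 pointer [537.7 -98.2 144. ] 106.7 211.5
149 tabc [ 522.3 -105.9  136. ] 123.9 210.8
149 tabin [ 533.4 -100.2  136. ] 111.3 211.2
149 knob [558.8 -83.9 196. ] 81.2 210.6
156 pointer [537.7 -98.2 144. ] 105.5 212.2
156 tabc [ 522.3 -105.9  136. ] 122.7 211.4
156 tabin [ 533.4 -100.2  136. ] 110.1 211.9
156 knob [558.8 -83.9 196. ] 80.0 211.6
211.07401126355208
circle [629.20895225 -42.25613355]
tab centroid 34 [ 521.45760313 -106.33018012  136.        ]
124.78283026485857 210.9262506102236
123.9260664072556 211.16386286765018
```

The pointer reads 211.1–211.6° and the tab 210.8–211.4°, so they match within about 1° (the tolerance is 3.4°). Next is the gate.

```bash
python3 -m handwheel '[[0,0,0,0,0,6.4,0.06],[0,0,0,0,0,6.4,0.06],[0,0,0,0,0,6.4,0.06],[0,0,0,0,0,0,0.06]]'; python3 -m handwheel '[[0.0193,-0.0299,0,0,0,0,0.05],[0.0193,-0.0299,0,0,0,0,0.05],[0.0193,-0.0299,0,0,0,0,0.05],[0.0193,-0.0299,0,0,0,0,0.05],[0.0193,-0.0299,0,0,0,0,0.05],[0.0193,-0.0299,0,0,0,0,0.05],[0.0193,-0.0299,0,0,0,0,0.05],[0.0193,-0.0299,0,0,0,0,0.05]]'; python3 -m handwheel '[[0,0,0,0,0,0,0.05],[0,0,0,0,0,0,0.05],[0,0,0,0,0,0,0.05]]'
```

```text
time: 6.08
tool_pos: [423.2, -165.2, 260.3]
tcp_rot: [-180.0, -0.0, 11.3]
ft_force: [0.3, 0.8, 0.5]
finger_gap: 59.6
grip_force: 0.0
time: 6.75
tool_pos: [526.2, 102.5, 260.1]
tcp_rot: [-180.0, -0.0, 11.9]
ft_force: [0.6, -0.9, -0.8]
finger_gap: 50.2
grip_force: 0.0
time: 7.0
tool_pos: [525.6, 100.3, 259.9]
tcp_rot: [180.0, 0.1, 11.8]
ft_force: [0.3, -0.5, 0.6]
finger_gap: 50.0
grip_force: 0.0
```

```bash
python3 -m handwheel '[[-0.0056,0.0027,0.02,0,0,0,0.05],[0,0,0.02,0,0,0,0.05],[0,0,0.02,0,0,0,0.05],[0,0,0.014,0,0,0,0.05],[0,0,0.01,0,0,0,0.05],[0,0,0,0,0,0,0.05]]'; python3 -m handwheel '[[0,0,0,0,0,0,0.01],[0,0,0,0,0,0,0.01],[0,0,0,0,0,0,0.01],[0,0,0,0,0,0,0.01],[0,0,0,0,0,0,0.01],[0,0,0,0,0,0,0.01],[0,0,0,0,0,0,0.01]]' 30
```

```text
time: 7.5
tool_pos: [519.1, 94.9, 173.8]
tcp_rot: [-180.0, 0.2, 11.6]
ft_force: [0.2, -0.4, -1.3]
finger_gap: 49.8
grip_force: 0.0
time: 8.08
tool_pos: [521.1, 98.2, 178.1]
tcp_rot: [-179.8, -0.1, 11.7]
ft_force: [-2.8, 10.4, 3.6]
finger_gap: 13.1
grip_force: 33.1
```

```bash
python3 -m handwheel '[[-0.003,-0.0015,0,0,0,0,0.01],[-0.006,0,0,0,0,0,0.01],[-0.007,0,0,0,0,0,0.01],[-0.007,0,0,0,0,0,0.01],[-0.007,0,0,0,0,0,0.01],[-0.007,0,0,0,0,0,0.01],[-0.007,0,0,0,0,0,0.01],[0,0,0,0,0,0,0.01]]'; python3 -m handwheel '[[-0.005,0,0,0,0,0,0.01],[-0.004,0,0,0,0,0,0.01],[-0.003,0,0,0,0,0,0.01],[-0.003,0,0,0,0,0,0.01],[0,0,0,0,0,0,0.01],[0,0,0,0,0,0,0.01]]'
```

```text
time: 8.75
tool_pos: [477.0, 89.0, 178.0]
tcp_rot: [-180.0, -0.1, 11.7]
ft_force: [-3.3, 4.4, 7.5]
finger_gap: 13.4
grip_force: 33.6
time: 9.25
tool_pos: [467.6, 87.1, 178.4]
tcp_rot: [-180.0, -0.8, 11.6]
ft_force: [30.4, 11.8, -14.6]
finger_gap: 13.2
grip_force: 30.4
```

```bash
python3 -m handwheel '[[0.002,0,0,0,0,0,0.01],[0,0,0,0,0,0,0.05],[0,0,0,0,0,0,0.05],[0,0,0,0,0,0,0.05],[0,0,0,0,0,0,0.05],[0,0,-0.01,0,0,0,0.05],[0,0,-0.03,0,0,0,0.05],[0,0,-0.04,0,0,0,0.05]]'; python3 -m handwheel '[[-0.02,0.04,0,0,0,0,0.05],[-0.02,0.035,0,0,0,0,0.05],[-0.02,0.035,0,0,0,0,0.05],[-0.02,0.035,0,0,0,0,0.05],[0,0.04,0,0,0,0,0.05],[0,0.04,0,0,0,0,0.05],[0,0.04,0,0,0,0,0.05],[0,0,0,0,0,0,0.05]]'
python3 - <<'E'
from h import *
p,d=r.snapshot("top");cv2.imwrite("pics/t4.png",cv2.resize(p[165:265,200:360],None,fx=5,fy=5,interpolation=cv2.INTER_CUBIC));np.save("t4.npy",d)
E
```

```text
time: 9.92
tool_pos: [462.1, 85.7, 254.2]
tcp_rot: [-180.0, 0.4, 11.6]
ft_force: [1.4, -0.1, 0.2]
finger_gap: 49.7
grip_force: 0.0
time: 10.58
tool_pos: [440.2, -192.7, 256.7]
tcp_rot: [179.8, 0.0, 11.3]
ft_force: [0.1, -0.1, 0.1]
finger_gap: 50.0
grip_force: 0.0
```

View pics/t4.png

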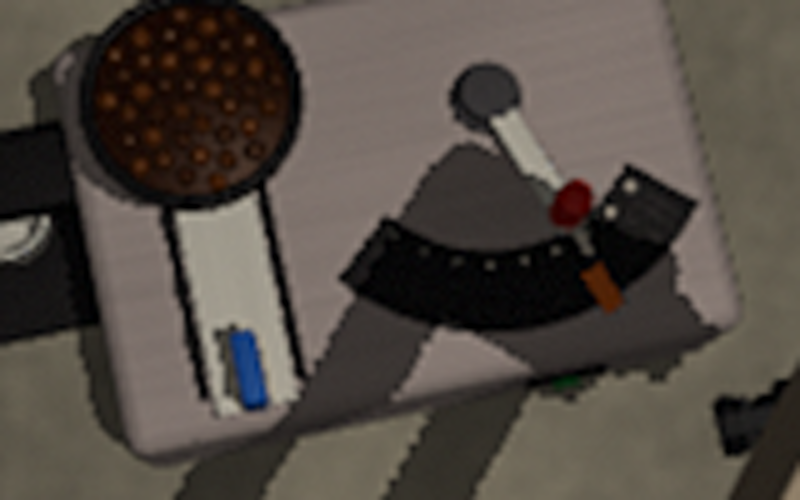

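The gate plate now reaches the end of the rails, with the fin at (248,369) where it was at (228,272); the lever is still on the tab. I'll check the travel.

Run:
```python
from h import *
def fin(f,off,s):
    p=cv2.imread(f).astype(int);m=(p[...,0]>110)&(p[...,2]<90)&(p[...,0]-p[...,2]>60)
    if s==1: m[:,:235]=0;m[:,262:]=0;m[:165]=0
    y,x=np.nonzero(m);return onz("top",off[0]+(x.mean()+.5)/s-.5,off[1]+(y.mean()+.5)/s-.5,178),len(x)
p=cv2.imread("pics/top0.png")[165:265,200:360];cv2.imwrite("pics/b0.png",cv2.resize(p,None,fx=5,fy=5,interpolation=cv2.INTER_CUBIC))
a,na=fin("pics/b0.png",(200,165),5);b,nb=fin("pics/t4.png",(200,165),5);v=b-a
y=np.arctan2(-v[1],-v[0]);print(a,na,b,nb,"travel",np.hypot(*v[:2]),"yaw",np.degrees(y))
for yy in(y,np.radians(11),np.radians(12)):
  c,s=np.cos(yy),np.sin(yy)
  for q in(a,b):
    w=q[:2]-[628.8,-42.3];print("own",np.array([c*w[0]+s*w[1]+30,-s*w[0]+c*w[1]-75]).round(1))
```

```text
[526.4977942   97.37128061 178.        ] 1294 [474.27113303  86.32423808 178.        ] 1354 travel 53.382218813478545 yaw 11.94322684443925
own [-41.2  82.8]
own [-94.6  82.8]
own [-43.8  81.6]
own [-97.1  80.7]
own [-41.   82.9]
own [-94.4  82.9]
```

The fin is at grinder x ≈ -94.6 mm, and the stop is at -95. The 30 N rise at the end of the pull, against 2 N of friction, also shows the stop was reached. The gate began about 6 mm out. The gripper is clear of everything, so I'm handing in.

```bash
python3 -c "
from bench import r
print(r.hand_in())"
```

```text
the job is handed in; nothing more can be done
None
```

I handed the job in (no verdict was shown): the lever is on the orange tab to within about 1° by camera, the gate was then pulled to its stop (fin at x ≈ -95 mm, 30 N felt there), both are released, and the arm went nowhere near the cup, mug or canisters.

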